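# Open the lamp hatch of a microscope's cold-light source

### The arm

A 7-joint arm with a two-finger parallel gripper is mounted at the origin on the work surface. World frame = base frame: x ahead of the robot, y to its left, z up, the work surface at z = 0. Lengths are in m, angles in degrees, forces in N, time in s.
With the tool pointing down it reaches from about 0.425 to 0.875 m from the base axis. Payload 4.7 kg.
Tool frame: the origin (TCP) lies midway between the tips of the shut fingers; the grasp point (between the pads) lies 19 mm behind it; z points along the fingers, x is the direction in which the jaws open and shut, and the axes are right-handed (so a half turn about z gives the same grasp; the last joint's range is limited). The gripper opens to 87 mm and grips with 3 to 60 N. Pads are 19 mm wide; open, the fingers measure 117 mm over their backs; the gripper's body (75 mm by 190 mm) begins 51 mm behind the grasp point.
Start: joints at [0.808, 18.392, -4.016, 83.108, 1.295, 78.541, -3.26], TCP at [0.65, -0, 0.223] pointing down, gripper open.
Joint ranges: [-163.93, 163.93], [-17.29, 119.83], [-79.2, 71.16], [3.27, 140.29], [-89.18, 269.18], [5.43, 117.66], [-154.24, 154.24]. Speed limits (degrees/s): [147.25, 147.25, 180, 180, 180, 180, 180].

### API

Orientations are given as [roll, pitch, yaw] about the fixed x, y, z axes, in that order (R = Rz(yaw) Ry(pitch) Rx(roll)).
In Python, from cell import telemetry, optics, env gives the robot as it stands.
- The arm moves only by the tool arm_command, never from a script. Its arguments are lists of equal length, an entry for each row: "translation": the shift along the tool's x, y, z in cm, a list of three; "twist": the turn about the tool's z in degrees. In form: {"translation": [[x, y, z], ...], "twist": [twist, ...]}. A call has 1 to 10 rows; each row shifts and turns the pose as measured when the row begins, along the tool's axes as they then stand; what a row does not reach is not made up. A row lasts 1/8 s, in which the tool goes at most 62.5 mm and 10.7 degrees, less where a joint would pass 70% of its speed; a pose out of reach is approached as far as the arm can. A call is refused whole if a number of a shift passes 6.25 or a number of a turn 10.7, either way. A call with a gripper value outside its range is refused whole. "grip" is the opening in per cent of the stroke, from 0 (shut) to 100 (fully open), set as the call begins (left out, the last holds). The fingers move at their own pace and stop on an object; "force" is the grip in N (left out, the last holds). Time passes only in rows, so rows that do not move let the fingers close. It gives the time, the measured TCP pose, the force and the opening at its end, in the units of the state.
- telemetry.get_obs(): the state, without advancing time (a new reading comes with each control period).
- optics.read_camera(name): name is "scene" or "side" or "wrist"; returns a dict with "img" (420x560x3 uint8, blue, green, red), "fx", "fy", "cx", "cy" (pixels), "dist" ([k1, k2, p1, p2, k3] as OpenCV has them; the pictures are not rectified), "extrinsics" (4x4, takes a point from camera to world coordinates); the wrist camera has in their place "hand_eye" (4x4, takes a point from camera to tool coordinates, whose origin is the TCP and whose axes are the tool frame's). Camera axes: x right, y up, looking along -z (the intrinsics and any distortion apply to the point x, -y, -z); pixel columns grow to the right and rows downward; lengths in m; the calibration is good to about 2 mm. A picture is of the moment at which its call begins: read the wrist's pose just before it. There is no depth.
- env.sign_off(): hands the job in, once; it reports no verdict.
The state is a dict: "time_s": time; "qpos": joint angles; "joint_velocities": joint speeds; "effort": joint torques, N m; "tool_pos": TCP position; "tool_rot": TCP orientation; "force": force on the tool from outside, world axes, zero at the start; "wrist_torque": the same for the moment, N m; "grip_width": finger opening in m.
Only numpy, scipy, OpenCV 4.12 (cv2) and the standard library are available. Lean on these libraries where they do the work, as an engineer would, in place of code of your own. Each camera call takes 0.05 s, during which the arm holds its last target. There are 200 camera calls.

### The job

The lamp of the microscope's cold-light source is due to be changed: first switch the unit off by pushing down the raised end of its red rocker switch, then press the yellow ridged pad of the dark lamp hatch once, all the way in to its stop, and let go so that the hatch springs up by itself. Take the hand clear and watch for two seconds that the hatch stays fully open; do not push it back down. Only push, lightly, with the fingertips: pick nothing up, and leave the intensity dial and everything standing on and around the unit as it is.

Things in the scene. Friction and masses are not known exactly. Their poses are not given: they have to be found in the camera images.
- light_source: Cold-light source, a fixed cream box 230 (x) by 170 (y) by 130 mm high. Origin: centre of its underside, on the table; x from its front (dark fascia, round light port, robot side) to its rear, z up. Flat top, front to rear: dark control deck of 84 mm, with the rocker on the left (+y) and the dial on the right (-y); lamp hatch, mid-width; rear strip of 37 mm. Place and yaw vary.
- power (a joint): Red mains rocker, rad: 0 = on (start), 0.4 = off; stays as left. 24 mm wide, 40 mm long (x); two flat 20 mm halves meet over the pivot, 133 mm above the table, at (-78, 45) mm in the unit's x, y. On: rear half level, front half rises forwards to 141 mm. Pushing the front end down some 6 mm with about 5 N snaps it to off: front half level, 3 mm above the deck.
- rocker_end (a point): Where to push: on top of the rocker's front half (white bar), mid-width, 15 mm from the pivot; 139 mm above the table when on, 133 mm when off. It moves with the rocker.
- hatch (a joint): Lamp hatch, rad: 0 = shut, latched, flush; 1.25 = fully open, leaning back at 72 degrees; negative = pressed in. Dark plate 104 (x) by 110 (y) by 5 mm on a rear hinge, sprung to open, held by a push-push latch under its front edge. Let go after a full press, it follows the finger up and opens by itself in about 1 s, its front edge rising 100 mm. A second full press latches it shut.
- hatch_pad (a point): Centre of the top of the yellow, black-ridged press pad (24 by 64 mm) at the hatch's front edge, 88 mm ahead of the hinge; 131 mm above the table when shut, 11.5 mm ahead (-x) of the unit's origin; moves with the hatch. About 4 N pushes it in; it must reach a firm stop 4.3 mm down (-0.05 rad; less than 4 mm and it latches again); 10 N is plenty.
- hatch_hinge (a point): Middle of the hatch's hinge axis (which runs along the unit's y), 127 mm above the table, 76.5 mm behind (+x) the unit's origin.
- dial_mark (a point): White mark near the rim of the black intensity dial (34 mm across, 18 mm high, top 149 mm above the table, its axis at (-78, -45) mm in the unit's x, y). Turned to a different angle each time; leave it.
- vial_mid (a point): Centre of an amber specimen vial (22 mm across, 44 mm tall) standing loose on the rear strip of the unit's top. Leave it.
- spare_lamp_mid (a point): Centre of the spare reflector lamp (49 mm across, 46 mm tall) standing face down on the table beside the unit's left side. Leave it.
- blower_mid (a point): Centre of the orange rubber dust blower (62 mm across, 105 mm tall with its nozzle; this point is 35 mm up) standing on the table beside the unit's right side. Leave it.
- slab_mid (a point): Centre of a buff fossil slab (118 by 108 by 22 mm) lying in the pocket of a white foam tray (170 by 160 by 34 mm) on the left of the table. Leave it.
- mug_mid (a point): Centre of a blue mug (80 mm across, 92 mm tall) on the right of the table. Leave it.
- loupe_mid (a point): Centre of a black hand lens (44 mm across, 30 mm tall) standing on the right of the table. Leave it.

How it is judged:
By the outcome, as a careful person would: the job done as asked, in the order asked, and still so for the second after the job is handed in, with the robot touching nothing.
It also fails if it takes over 40 s, if anything falls off the work surface, if the arm or the gripper's body presses on something with over 40 N, if the wrist force passes 120 N, or if a joint passes its speed limit or range.

## Working session

There is one attempt and no reset: what is moved stays moved. The work goes in short steps, Python scripts to look and compute and a tool call to move; the robot and the scene stay as the last step left them, time stands still between calls to the robot, and variables do not carry over. Pictures are saved under pics/ and viewed, about 8 in all and at most 12, crops included, and the job is handed in when it is done.

Besides the shell and the picture viewer there is one more tool, called after "Request:" as name([rows], argument=value, ...), one row to a line, values as JSON. arm_command: Moves the arm, as the interface text tells. Its arguments: {"type":"object","properties":{"translation":{"type":"array","items":{"type":"array","items":{"type":"number"}}},"twist":{"type":"array","items":{"type":"number"}},"grip":{"type":"number"},"force":{"type":"number"}},"required":["translation","twist"]}

```bash
ls; mkdir -p pics; python3 - <<'E'
from cell import telemetry, optics, env
import cv2
o=telemetry.get_obs();print({k:o[k] for k in("time_s","tool_pos","tool_rot","force","grip_width")})
for n in("scene","side","wrist"):
    c=optics.read_camera(n);cv2.imwrite(f"pics/{n}0.png",c["img"]);print(n,c["fx"],c["fy"],c["cx"],c["cy"],c["dist"],c.get("extrinsics",c.get("hand_eye")))
E
```

```text
pics
{'time_s': 0.0, 'tool_pos': array([ 6.49438629e-01, -6.29746517e-05,  2.21427180e-01]), 'tool_rot': array([1.79992140e+02, 1.12070935e-01, 1.01316204e-03]), 'force': array([-0.56662053,  0.37410737,  0.51341274]), 'grip_width': 0.08701187488262233}
scene 518.2899633739444 518.2899633739444 285.34364338885825 210.2827281216174 [-0.13928229  0.          0.          0.          0.        ] [[-0.67564439 -0.43248378  0.59704475  1.34620891]
 [ 0.73702218 -0.37712567  0.56086945  0.71952645]
 [-0.01740604  0.81898352  0.57355298  0.86516057]
 [ 0.          0.          0.          1.        ]]
side 500.4472943781079 500.4472943781079 278.98789542159557 212.0365341539375 [-0.02514174  0.          0.          0.          0.        ] [[ 0.81990129  0.32643703 -0.47031982 -0.04839572]
 [-0.57246659  0.476974   -0.66691665 -0.90592873]
 [ 0.00662404  0.81604821  0.57794589  0.91584965]
 [ 0.          0.          0.          1.        ]]
wrist 319.37792379741313 319.37792379741313 279.6973128628965 207.50473045445065 [-0.05576955  0.          0.          0.          0.        ] [[ 9.99999980e-01  1.68277603e-04 -1.06011904e-04 -3.75464985e-04]
 [ 1.32493021e-04 -9.61178095e-01 -2.75928709e-01 -7.50562529e-02]
 [-1.48328941e-04  2.75928689e-01 -9.61178098e-01 -1.62557449e-01]
 [ 0.00000000e+00  0.00000000e+00  0.00000000e+00  1.00000000e+00]]
```

View pics/scene0.png

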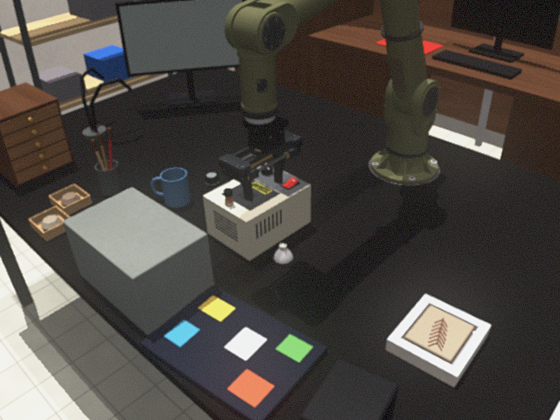

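View pics/side0.png

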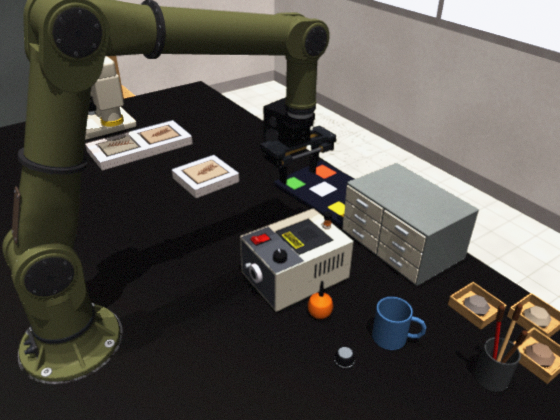

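View pics/wrist0.png

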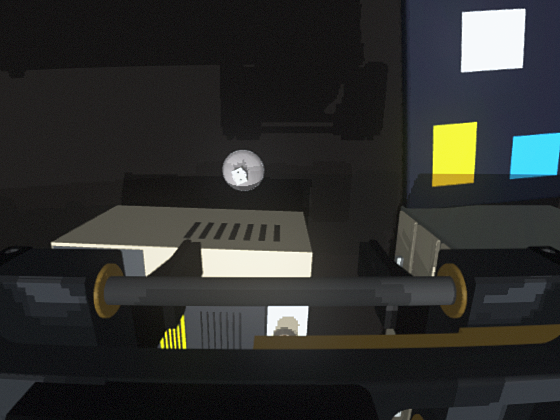

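The scene view shows the unit around (258,210), with the gripper partly hiding it. The side view shows it clear: rocker (262,239), dial (281,255), pad (293,240) and vial (327,225). The wrist view shows the unit's left side, and the spare lamp at (243,170). Next I'll zoom in to measure.

```bash
python3 - <<'E'
import cv2
a=cv2.imread("pics/side0.png")[205:315,225:365];cv2.imwrite("pics/side0z.png",cv2.resize(a,None,fx=5,fy=5,interpolation=cv2.INTER_CUBIC))
a=cv2.imread("pics/scene0.png")[155:265,190:330];cv2.imwrite("pics/scene0z.png",cv2.convertScaleAbs(cv2.resize(a,None,fx=5,fy=5,interpolation=cv2.INTER_CUBIC),alpha=1.3))
E
```

```text
(no output)
```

View pics/side0z.png

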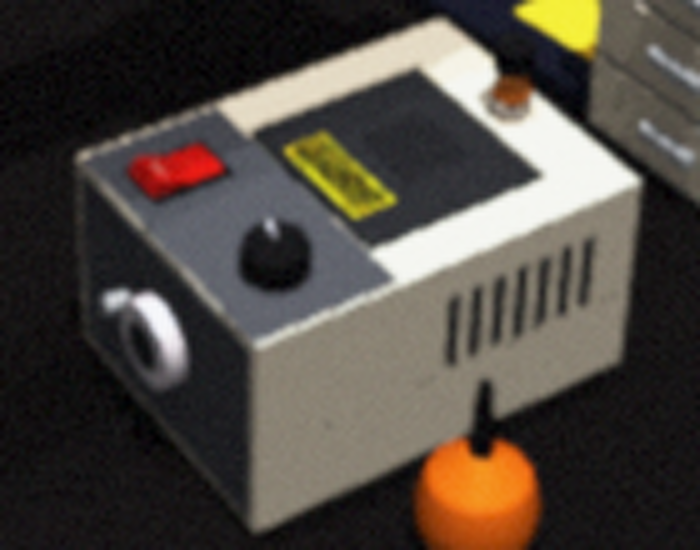

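View pics/scene0z.png

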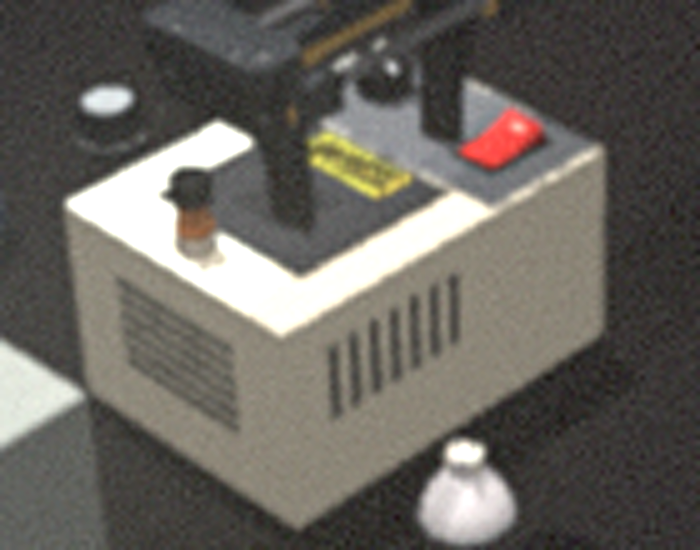

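```bash
cat >fit.py <<'E'
import numpy as np,cv2
from scipy.optimize import least_squares
from cell import optics
def proj(c,P):
    E=np.linalg.inv(c["extrinsics"]);p=np.atleast_2d(P)@E[:3,:3].T+E[:3,3]
    p=p*[1,-1,-1];K=np.array([[c["fx"],0,c["cx"]],[0,c["fy"],c["cy"]],[0,0,1]])
    return cv2.projectPoints(p,np.zeros(3),np.zeros(3),K,np.array(c["dist"]))[0][:,0]
def unit2w(v,U):
    a=v[2];R=np.array([[np.cos(a),-np.sin(a),0],[np.sin(a),np.cos(a),0],[0,0,1]])
    return np.atleast_2d(U)/1000@R.T+[v[0],v[1],0]
E
python3 - <<'E'
from fit import *
S=[(-115,85,130,78,158),(-115,-85,130,257,347),(115,-85,130,640,183),(115,85,130,445,18),(-115,-85,0,257,530),
(-23.5,32,131,285,150),(.5,32,131,325,132),(.5,-32,131,397,198),(-23.5,-32,131,355,218),(78,-55,130,542,176),(78,55,130,417,70),(-31,-85,130,395,280)]
C=[(-115,85,130,603,150),(115,85,130,280,333),(115,-85,130,67,203),(115,85,0,298,528),(.5,32,131,388,193),(-23.5,32,131,412,178),(78,55,130,303,275),(-31,85,130,492,205)]
D=[(optics.read_camera("side"),np.array(S,float),(225,205)),(optics.read_camera("scene"),np.array(C,float),(190,155))]
def res(v,d): 
    c,a,o=d; return proj(c,unit2w(v,a[:,:3]))-((a[:,3:]+.5)/5-.5+o)
for ds in(D[:1],D[1:],D):
    r=least_squares(lambda v:np.concatenate([res(v,d).ravel() for d in ds]),[.65,-.15,0],loss="soft_l1")
    print(r.x[:2],np.degrees(r.x[2]));
    for d in ds: print(np.round(res(r.x,d),1).tolist())
v=r.x;np.save("v.npy",v)
for n,p in dict(rocker=(-93,45,139),pivot=(-78,45,133),pad=(-11.5,0,131),hinge=(76.5,0,127),dial=(-78,-45,149)).items():print(n,unit2w(v,p).round(4))
E
```

```text
[ 0.56124877 -0.1175038 ] -2.2890772376752064
[[-0.2, -0.6], [-0.3, -0.1], [0.2, -0.4], [-0.3, -0.1], [-0.5, 2.5], [-0.2, -0.3], [-0.3, 0.3], [-0.5, 0.4], [-0.1, -0.4], [0.9, -0.4], [0.6, -0.8], [1.8, 0.6]]
[ 0.5576615  -0.12097517] -2.185172104456391
[[0.4, -0.8], [0.6, -0.3], [-0.1, -0.8], [0.1, 1.7], [-1.7, 0.1], [0.1, -0.5], [-0.9, -0.0], [0.6, 0.9]]
[ 0.5601595  -0.11859863] -2.1799808987958396
[[-0.4, -0.2], [-0.4, 0.4], [0.2, -0.1], [-0.5, 0.2], [-0.5, 3.0], [-0.3, 0.1], [-0.4, 0.7], [-0.6, 0.8], [-0.1, 0.0], [0.8, -0.0], [0.5, -0.5], [1.8, 1.0]]
[[0.5, -0.1], [0.5, 0.5], [-0.3, -0.0], [0.1, 2.6], [-1.7, 0.9], [0.1, 0.2], [-1.0, 0.8], [0.6, 1.6]]
rocker [[ 0.4689 -0.0701  0.139 ]]
pivot [[ 0.4839 -0.0707  0.133 ]]
pad [[ 0.5487 -0.1182  0.131 ]]
hinge [[ 0.6366 -0.1215  0.127 ]]
dial [[ 0.4805 -0.1606  0.149 ]]
```

The joint fit is consistent: unit at (0.560, -0.119), yaw -2.2°, with the two cameras agreeing to about 4 mm. I'll shut the fingers and turn the hand so its body lies across the unit and the camera is on the robot side.

Request:
arm_command([
  [0, 0, -1],
  [0, 0, -1],
  [0, 0, -1],
  [0, 0, 0],
  [0, 0, 0],
  [0, 0, 0],
  [0, 0, 0],
  [0, 0, 0],
  [0, 0, 0],
], twist=[-9.8, -9.8, -9.8, -9.8, -9.8, -9.8, -9.8, -9.8, -9.8], grip=0)

```text
time_s: 1.38
tool_pos: [0.6488, -0.0001, 0.2511]
tool_rot: [-179.8, 0.0, 91.1]
force: [0.3, 0.2, -0.4]
grip_width: 0.0057
```

Request:
arm_command([
  [-1.1, -3, 0],
  [-1.1, -3, 0],
  [-1.1, -3, 0],
  [-1.1, -3, 0.5],
  [-1.1, -3, 1],
  [-1.1, -2.6, 1],
  [0, 0, 1],
  [0, 0, 1],
  [0, 0, 0],
], twist=[3.3, 0, 0, 0, 0, 0, 0, 0, 0])

```text
time_s: 2.5
tool_pos: [0.4662, -0.062, 0.204]
tool_rot: [-179.8, -0.0, 87.8]
force: [-0.7, -0.2, -0.1]
grip_width: 0.0006
```

```bash
cat >rel.py <<'E'
from fit import *
from cell import telemetry
from scipy.spatial.transform import Rotation as R
v=np.load("v.npy");o=telemetry.get_obs();T=R.from_euler("xyz",o["tool_rot"],degrees=True)
P=dict(rocker=(-93,45,139),pad=(-11.5,0,131))
print(o["time_s"],o["tool_pos"].round(4),o["tool_rot"].round(1),o["force"].round(1),o["grip_width"])
for n in P:print(n,"tool cm",(100*T.inv().apply(unit2w(v,P[n])[0]-o["tool_pos"])).round(2))
E
python3 rel.py; python3 - <<'E'
from cell import optics
import cv2
a=optics.read_camera("wrist")["img"];b=optics.read_camera("side")["img"][170:300,200:380];c=optics.read_camera("scene")["img"][130:260,190:370]
import numpy as np
z=lambda i:cv2.resize(i,(400,290),interpolation=cv2.INTER_CUBIC)
cv2.imwrite("pics/m1.png",np.vstack([np.hstack([z(b),z(c)]),np.hstack([z(a),z(a)*0])]))
E
```

```text
2.5 [ 0.4662 -0.062   0.204 ] [-179.8   -0.    87.8] [-0.7 -0.2 -0.1] 0.0006427146557094453
rocker tool cm [-0.8   0.33  6.5 ]
pad tool cm [-5.3   8.48  7.27]
```

View pics/m1.png

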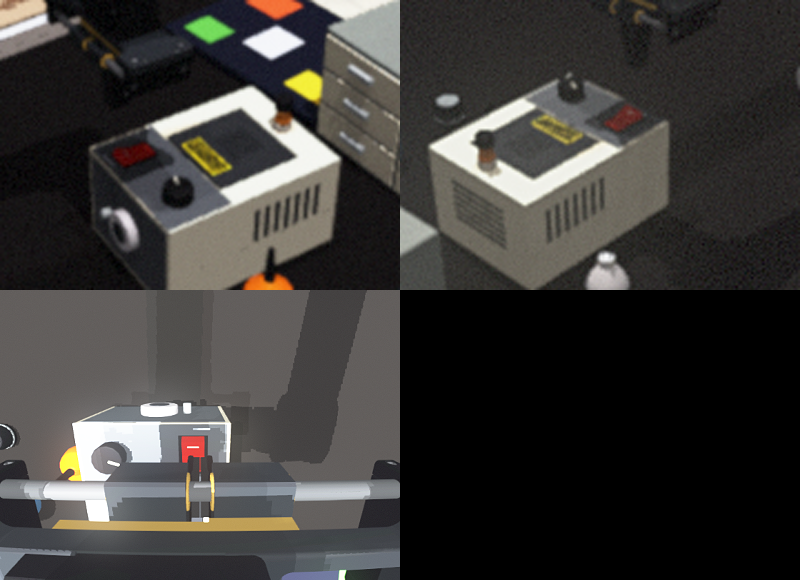

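The side and scene insets show the hand above the front of the unit, with everything else in place. In the wrist view the white rocker bar is at inset (193,447), which is pixel (270,227). Cross-checking it against the fit.

```bash
python3 - <<'E'
from fit import *
from cell import telemetry
from scipy.spatial.transform import Rotation as R
v=np.load("v.npy");o=telemetry.get_obs();c=optics.read_camera("wrist");img=c["img"]
T=np.eye(4);T[:3,:3]=R.from_euler("xyz",o["tool_rot"],degrees=True).as_matrix();T[:3,3]=o["tool_pos"];E=T@c["hand_eye"];c["extrinsics"]=E
K=np.array([[c["fx"],0,c["cx"]],[0,c["fy"],c["cy"]],[0,0,1]])
def back(px,z):
    n=cv2.undistortPoints(np.array([[px]],float),K,np.array(c["dist"]))[0,0];d=E[:3,:3]@[n[0],-n[1],-1];return E[:3,3]+d*(z-E[2,3])/d[2]
print("bar",back((270,227),.139).round(4))
U=[(-93,45,139),(-98,57,141),(-98,33,141),(-115,85,130),(-115,-85,130),(-78,-45,149)]
q=proj(c,unit2w(v,U));print(q.round(1).tolist())
for p in q: cv2.circle(img,tuple(int(x) for x in p.round()),2,(0,255,0),-1)
cv2.imwrite("pics/w1.png",cv2.resize(img[150:270,80:350],None,fx=2.9,fy=2.9,interpolation=cv2.INTER_CUBIC))
E
```

```text
bar [ 0.4715 -0.0703  0.139 ]
[[270.1, 223.8], [286.0, 218.4], [253.9, 218.4], [322.5, 192.8], [103.2, 193.0], [149.4, 247.1]]
```

View pics/w1.png

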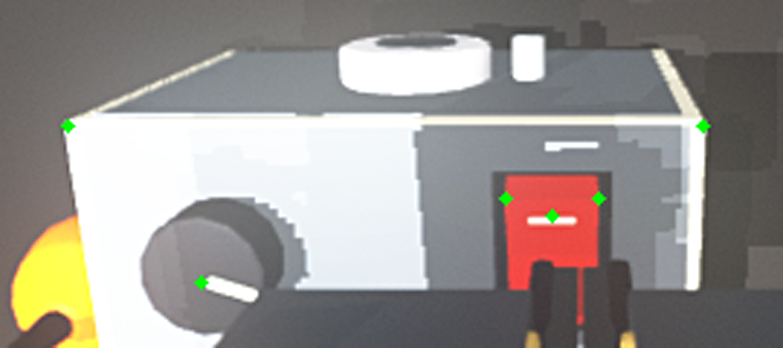

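The wrist view agrees with the fit to within about 2 mm: the projected bar falls on the white bar, and the rocker edges and unit corners match. Moving over the rocker and down to just above it.

Request:
arm_command([
  [-0.8, 0.4, 0],
  [0, 0, 1.5],
  [0, 0, 1.5],
  [0, 0, 1.5],
  [0, 0, 0.8],
  [0, 0, 0],
], twist=[0, 0, 0, 0, 0, 0])

```text
time_s: 3.45
tool_pos: [0.4703, -0.0707, 0.1474]
tool_rot: [-179.8, -0.0, 87.8]
force: [-0.1, 0.1, 0.6]
grip_width: 0.0008
```

```bash
python3 rel.py
```

```text
3.45 [ 0.4703 -0.0707  0.1474] [-179.8   -0.    87.8] [-0.1  0.1  0.6] 0.0007508222957395769
rocker tool cm [ 0.06 -0.13  0.85]
pad tool cm [-4.44  8.02  1.61]
```

Request:
arm_command([
  [0, 0, 0.5],
  [0, 0, 0.2],
  [0, 0, 0.2],
  [0, 0, 0.2],
  [0, 0, 0.2],
], twist=[0, 0, 0, 0, 0])

```text
time_s: 4.08
tool_pos: [0.4707, -0.0708, 0.1355]
tool_rot: [-179.9, -0.0, 87.8]
force: [0.1, -0.4, 0.2]
grip_width: 0.0
```

Request:
arm_command([
  [0, 0, 0.1],
  [0, 0, 0.1],
  [0, 0, 0.1],
], twist=[0, 0, 0])

```text
time_s: 4.45
tool_pos: [0.4712, -0.0708, 0.1334]
tool_rot: [-179.9, 0.0, 87.8]
force: [-3.6, 0.5, 11.2]
grip_width: 0.0005
```

The push met a stop at 133 mm, the rocker's "off" height. I'll lift to check it.

Request:
arm_command([
  [0, 0, -1],
  [0, 0, -2],
  [0, 0, -2],
  [0, 0, -2],
  [0, 0, 0],
], twist=[0, 0, 0, 0, 0])

```text
time_s: 5.08
tool_pos: [0.4723, -0.0708, 0.2069]
tool_rot: [179.9, 0.0, 87.9]
force: [0.9, 0.3, 0.1]
grip_width: 0.0005
```

```bash
cat >look.py <<'E'
import sys,cv2,numpy as np
from cell import optics
a=optics.read_camera("wrist")["img"];b=optics.read_camera("side")["img"][180:300,210:375];c=optics.read_camera("scene")["img"][140:260,190:355]
z=lambda i:cv2.resize(i,(400,290),interpolation=cv2.INTER_CUBIC)
cv2.imwrite(sys.argv[1],np.vstack([np.hstack([z(b),z(c)]),np.hstack([z(a),z(a[150:300,180:387])])]))
E
python3 rel.py; python3 look.py pics/m2.png
```

```text
5.075 [ 0.4723 -0.0708  0.2069] [179.9   0.   87.9] [0.9 0.3 0.1] 0.0004534000029774491
rocker tool cm [ 0.06 -0.34  6.79]
pad tool cm [-4.44  7.8   7.6 ]
```

View pics/m2.png

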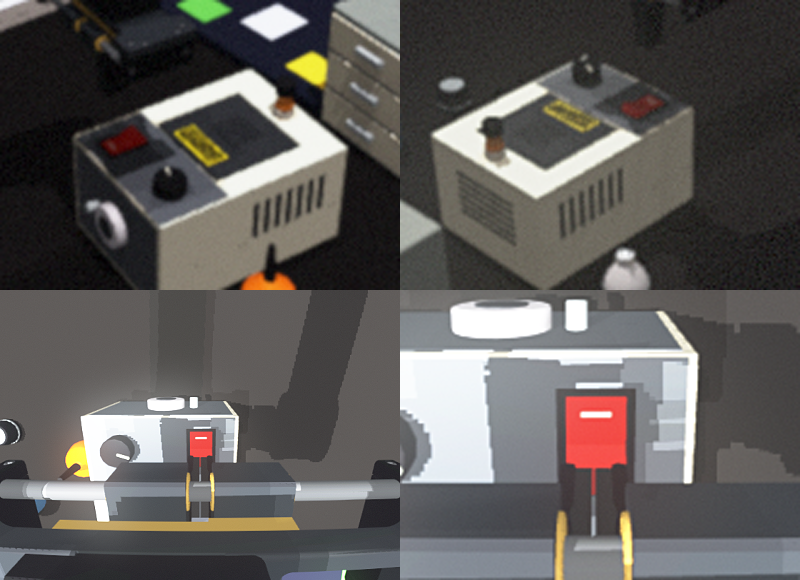

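Rocker is off: in the wrist view its front face is foreshortened and the bar is now near the front edge, and the side view shows the rear half raised. Hatch is still shut. On to the pad.

Request:
arm_command([
  [-1.5, 2.6, 0],
  [-1.5, 2.6, 0],
  [-1.5, 2.6, 0],
  [0, 0, 1.5],
  [0, 0, 1.5],
  [0, 0, 1.5],
  [0, 0, 1.2],
  [0, 0, 0],
], twist=[0, 0, 0, 0, 0, 0, 0, 0])

```text
time_s: 6.22
tool_pos: [0.5423, -0.117, 0.136]
tool_rot: [-179.1, -0.2, 88.0]
force: [-1.8, 1.2, 1.3]
grip_width: 0.0005
```

```bash
python3 rel.py
```

```text
6.225 [ 0.5423 -0.117   0.136 ] [-179.1   -0.2   88. ] [-1.8  1.2  1.3] 0.0005310221034425064
rocker tool cm [ 4.44 -7.5  -0.17]
pad tool cm [-0.09  0.65  0.49]
```

Request:
arm_command([
  [-0.1, 0.6, -0.2],
  [0, 0, 0],
  [0, 0, 0],
], twist=[0, 0, 0])

```text
time_s: 6.6
tool_pos: [0.5499, -0.1184, 0.1398]
tool_rot: [-179.2, -0.1, 88.0]
force: [0.4, 0.3, 0.4]
grip_width: 0.0004
```

```bash
python3 rel.py
```

```text
6.6 [ 0.5499 -0.1184  0.1398] [-1.792e+02 -1.000e-01  8.800e+01] [0.4 0.3 0.4] 0.00043977755102738575
rocker tool cm [ 4.54 -8.26  0.19]
pad tool cm [ 0.01 -0.11  0.88]
```

Centred over the pad to about 1 mm. Pressing in small steps.

Request:
arm_command([
  [0, -0.1, 0.6],
  [0, 0, 0.2],
  [0, 0, 0.15],
  [0, 0, 0.15],
  [0, 0, 0.15],
], twist=[0, 0, 0, 0, 0])

```text
time_s: 7.22
tool_pos: [0.5489, -0.1184, 0.1284]
tool_rot: [-179.3, -0.1, 88.0]
force: [-2.4, 0.7, 4.6]
grip_width: 0.0005
```

Request:
arm_command([
  [0, 0, 0.15],
  [0, 0, 0.15],
], twist=[0, 0])

```text
time_s: 7.48
tool_pos: [0.549, -0.1184, 0.1271]
tool_rot: [-179.3, -0.1, 88.0]
force: [-5.2, 1.0, 13.4]
grip_width: 0.0005
```

Request:
arm_command([
  [0, 0, 0.12],
], twist=[0])

```text
time_s: 7.6
tool_pos: [0.5489, -0.1184, 0.1271]
tool_rot: [-179.3, -0.1, 88.0]
force: [-5.0, 0.6, 10.9]
grip_width: 0.0006
```

Firm stop: z stayed at 127.1 mm under about 11 N. Letting go: up first, then back towards the robot.

Request:
arm_command([
  [0, 0, -1.5],
  [0, -2, -3],
  [0, -3, -3],
  [0, -3, -3],
  [0, -1.5, -3],
  [0, 0, 0],
  [0, 0, 0],
  [0, 0, 0],
  [0, 0, 0],
  [0, 0, 0],
], twist=[0, 0, 0, 0, 0, 0, 0, 0, 0, 0])

```text
time_s: 8.85
tool_pos: [0.4543, -0.115, 0.264]
tool_rot: [-179.3, -0.2, 88.1]
force: [0.9, 0.5, 0.8]
grip_width: 0.0001
```

```bash
python3 rel.py; python3 look.py pics/m3.png
```

```text
8.85 [ 0.4543 -0.115   0.264 ] [-179.3   -0.2   88.1] [0.9 0.5 0.8] 0.00013494962299327073
rocker tool cm [ 4.5   1.47 12.5 ]
pad tool cm [-0.04  9.61 13.18]
```

View pics/m3.png

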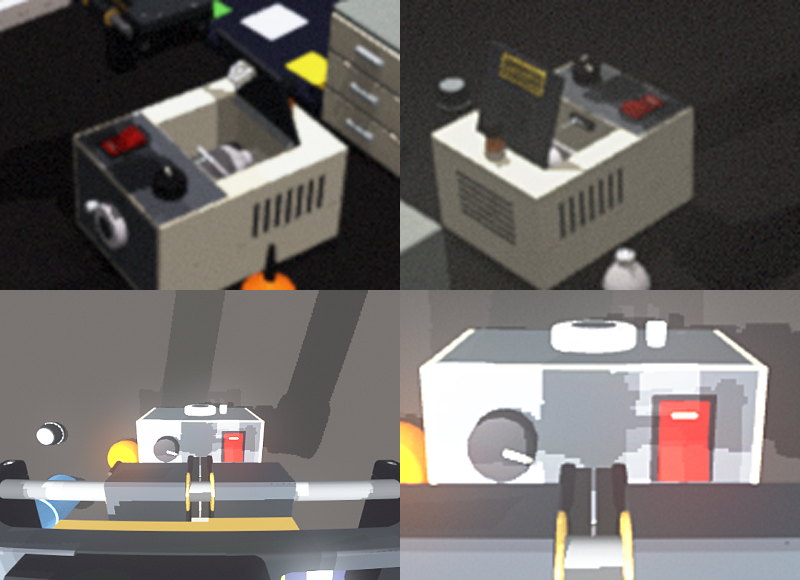

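The hatch is open and leaning back, with the vial still behind it; the rocker is off. The hand is clear. Now watching for over two seconds.

Request:
arm_command([
  [0, 0, -0.5],
  [0, 0, 0],
  [0, 0, 0],
  [0, 0, 0],
  [0, 0, 0],
  [0, 0, 0],
  [0, 0, 0],
  [0, 0, 0],
  [0, 0, 0],
  [0, 0, 0],
], twist=[0, 0, 0, 0, 0, 0, 0, 0, 0, 0])

```text
time_s: 10.25
tool_pos: [0.4545, -0.1151, 0.27]
tool_rot: [-179.3, -0.1, 88.1]
force: [-0.2, 0.2, -0.5]
grip_width: 0.0002
```

Request:
arm_command([
  [0, 0, 0],
  [0, 0, 0],
  [0, 0, 0],
  [0, 0, 0],
  [0, 0, 0],
  [0, 0, 0],
  [0, 0, 0],
  [0, 0, 0],
  [0, 0, 0],
  [0, 0, 0],
], twist=[0, 0, 0, 0, 0, 0, 0, 0, 0, 0])

```text
time_s: 11.5
tool_pos: [0.4545, -0.1151, 0.27]
tool_rot: [-179.3, -0.1, 88.1]
force: [-1.2, -0.5, -0.8]
grip_width: 0.0005
```

```bash
python3 rel.py; python3 look.py pics/m4.png; python3 - <<'E'
from fit import *
v=np.load("v.npy");c=optics.read_camera("scene");img=c["img"]
# predicted hatch front edge corners & pad corners at 1.25 rad
t=1.25
U=[(76.5-r*np.cos(t)+h*np.sin(t),y,127+r*np.sin(t)+h*np.cos(t)) for r,y,h in[(102.5,55,3),(102.5,-55,3),(100,32,4),(76,32,4),(100,-32,4),(76,-32,4)]]
q=(proj(c,unit2w(v,U))-[200,130])*6
z=cv2.resize(img[130:230,200:330],None,fx=6,fy=6,interpolation=cv2.INTER_CUBIC)
for p in q: cv2.circle(z,tuple(int(x) for x in p),4,(0,255,0),-1)
cv2.imwrite("pics/h4.png",z)
a,b=cv2.imread("pics/m3.png")[:290],cv2.imread("pics/m4.png")[:290];d=cv2.absdiff(a,b).max(2);print("diff>60:",(d>60).sum())
E
```

```text
11.5 [ 0.4545 -0.1151  0.27  ] [-1.793e+02 -1.000e-01  8.810e+01] [-1.2 -0.5 -0.8] 0.0005362690307112164
rocker tool cm [ 4.52  1.44 13.1 ]
pad tool cm [-0.02  9.58 13.79]
diff>60: 127
```

View pics/h4.png

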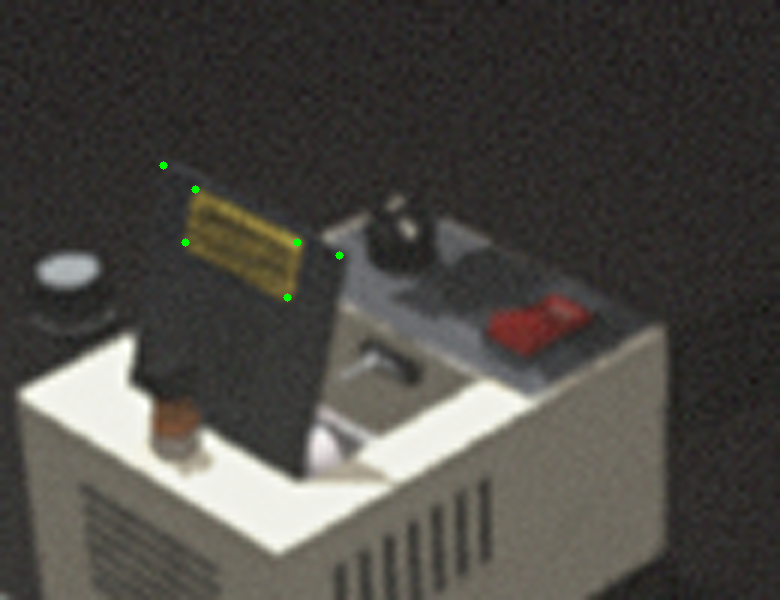

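View pics/m4.png

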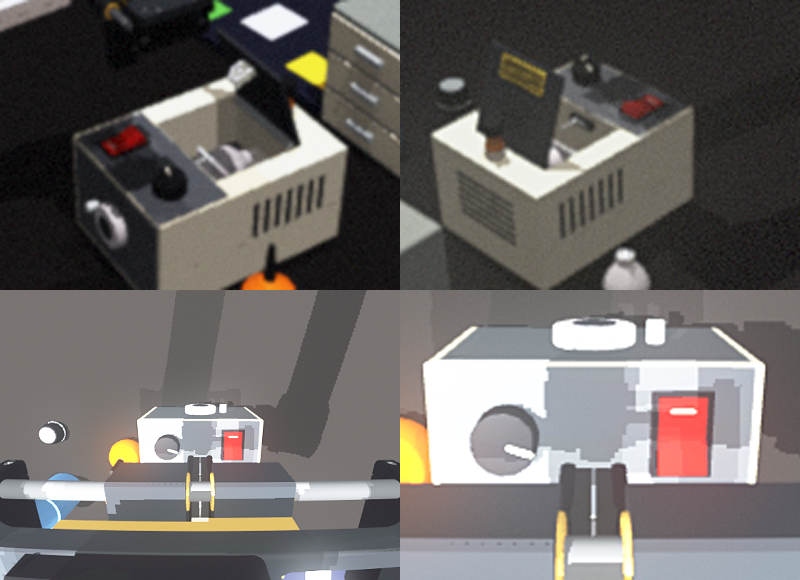

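The hatch matches the predicted fully open pose (1.25 rad) to about 1 px and didn't move over 2.6 s. The rocker is off, and the vial, dial, lamp and blower are where they were. Handing in.

```bash
python3 -c "
from cell import env
print(env.sign_off())"
```

```text
the job is handed in; nothing more can be done
None
```

I switched the cold-light source off and pressed the lamp hatch open. I handed the job in at about 11.7 s on the robot's clock; it reported no verdict.

- **Rocker:** I pushed the raised front end down with the shut fingertips until it stopped at 133 mm with about 11 N, more than the 5 N it needed. The wrist and side pictures then showed it off (front half level, rear half raised).
- **Hatch:** I pressed the pad once to its firm stop. The fingertip stayed at 127.1 mm under 11–13 N, a little over the 10 N you called plenty. I then moved up and back towards the robot, and the hatch sprang open by itself.
- **Last checks:** With the hand clear, I watched for 2.6 s. The hatch stayed within about one pixel of its predicted fully open position (1.25 rad).
- **Other objects:** The rocker stayed off, and the dial, vial, spare lamp and blower looked undisturbed. I didn't look closely at the mug, loupe or slab again, but the hand never went near them.
- **Disagreements:** The two fixed cameras placed the unit about 4 mm apart. I used their joint fit, which the wrist camera confirmed to about 2 mm. No check failed.

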